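# Stamp the clipped form at the stamping station

### The job

Slide the form carrier along its rail, by its post, until it clicks into the stamping station at the pointer and stays there; only then take the stamp with the wide rectangular face from the stand. Hold it upright inside the rectangular frame printed on the form, long side along the frame's long side (either way round), pressed down lightly so that its spring foot is partly but not fully pushed in, and finish still holding it pressed there. Let the stamp touch the form nowhere else, never press hard, and leave the other stamps and the desk things alone.

Things in the scene. Friction and masses are not known exactly. Their poses are not given: they have to be found in the camera images.
- rail: Low aluminium rail fixed to the desk, 100 wide (its x), 360 long (its y), 22 mm high. Origin at the centre of its underside; the carrier slides along its y axis. A thin dark steel pointer (top 42 mm above the desk) stands beside the carrier at x = +88 mm, y = +45 mm: the stamping station.
- station (a point): Point fixed on the rail (rail axes) 31 mm above the desk: the carrier's centre is here when it is in the stamping station.
- carrier (a joint): Travel of the carrier along the rail's +y, in m: 0 to 0.19; starts between 0 and 0.06. The sprung detent of the stamping station is at 0.140: it pulls the carrier in from about 5 mm either side and then holds it; beyond it the carrier runs on to 0.19 (it can be pushed back). Pushing takes about 0.5 N, about 3 N into or out of the detent; elsewhere it stays where it is left.
- post (a point): Top centre of the upright steel push post (16 mm diameter, 45 mm tall, standing on the deck, top 75 mm above the desk) at the carrier's -y end, 70 mm to -y of the carrier's centre. It can be pushed toward +y with closed fingers or pinched. Axes as the rail's.
- frame (a point): Centre of the rectangular frame printed on the form, on its surface 31 mm above the desk; rides with the carrier, 30 mm to -x and 20 mm to +y of its centre. Frame 42 (x) by 58 mm (y) outside, thin dark lines; axes as the rail's. The printed circle and lines are not used.
- form (a point): Carrier's centre, 31 mm above the desk, axes as the rail's. Carrier: grey plate 140 (x) by 160 mm (y) with a white paper form 120 x 122 mm fixed on it; a steel clip bar 12 mm wide, 11 mm above the form, lies at its +y end.
- stand: White plastic slab 80 (x) x 220 (y) x 10 mm, fixed on the desk, origin at the centre of its underside. The three stamps stand on it in a row along y, 70 mm apart, in any order.
- stamp: The stamp to use, black with a grey foot, upright; origin at the centre of its underside (spring free), z up the handle. Rectangular foot 32 (x) by 48 mm (y), 18 mm showing; housing 38 x 54 mm from 18 to 36 mm; flat-sided handle 22 (x) by 30 mm (y) from 36 to 96 mm. About 0.12 kg. Grip the handle across its 22 mm flats (along x), about 72 mm up.
- stamp_face (a point): Centre of the underside of the stamp's rubber face, on the sprung foot; axes as the stamp's (x short side, y long side).
- stamp_foot (a joint): How far the stamp's sprung foot is pushed up into its housing, in m: 0 free, 0.012 fully in. Spring: about 2 N to start, then 0.7 N per mm (about 5.5 N at 5 mm, 10.5 N just before it bottoms).
- round_stamp: Other stamp: round base 48 mm diameter, knob handle, 82 mm tall, black; origin at the centre of its underside. Leave alone.
- line_stamp: Other stamp: long narrow base 22 (x) x 64 mm (y), flat handle, 75 mm tall, black; origin at the centre of its underside. Leave alone.
- stapler: Black stapler 150 x 36 x 50 mm, bystander, origin at its underside.
- tape: Black tape dispenser 120 x 55 x 73 mm, bystander, origin at its underside.
- pen_cup: Dark steel cup, 76 mm diameter, 100 mm high, with pens up to 150 mm, bystander, origin at its underside.
- mouse: Black computer mouse 105 x 60 x 34 mm, bystander, origin at its underside.
- calculator: Grey desk calculator 160 x 90 x 22 mm, bystander, origin at its underside.
Not all that is in view belongs to the job. Several things look just like the stand: the one meant starts farthest to the robot's left.

How it is judged (in metres and radians):
On the way, in this order (a step that is already met when the one before it is completed fails the run):
1. the carrier sits in the stamping station's detent, the stamp still on its stand (value of joint carrier between 0.137 and 0.143 m and velocity of joint carrier between -0.01 and 0.01 m/s and z of stamp_face in the frame of stand below 0.02 m), for 0.2 s.
2. the rectangular stamp is lifted off the stand in the fingers (z of stamp_face in the frame of stand above 0.025 m and contact force between the fingers and stamp above 1 N), for 0.1 s.
At the end, for the whole second after the job is handed in: Ends with the stamp held in the fingers, still, upright within 0.1 rad, its face within 7 mm of the frame's centre and 0.12 rad of its direction, pressing the form with 2.5 to 11.5 N (foot 1 to 11.5 mm in), off the stand; the carrier within 3 mm of the station (0.137 to 0.143) (value of joint carrier between 0.137 and 0.143 m and horizontal distance between stamp_face and frame below 0.007 m and angle between the y axis of stamp_face and the y axis of frame, either way round below 0.12 rad and angle between stamp's own z axis and vertical below 0.1 rad and contact force between stamp and rail between 2.5 and 11.5 N and value of joint stamp_foot between 0.001 and 0.0115 m and contact force between the fingers and stamp above 1 N and linear speed of stamp below 0.02 m/s and contact force between stamp and stand below 0.1 N); the arm keeps its last pose, push and grip.
It fails at once if the stamp touches the form or carrier away from the frame (face centre over 15 mm off) (contact force between stamp and rail above 0.5 N and horizontal distance between stamp_face and frame above 0.015 m).
It fails at once if the stamp is pressed on the form with more than 20 N (contact force between stamp and rail above 20 N).
It fails at once if another stamp or a desk thing is moved more than 25 mm (distance of any of round_stamp, line_stamp, stapler, tape, pen_cup, mouse, calculator from where it was at the start of the episode above 0.025 m).
It also fails if it takes over 62 s, if anything falls off the work surface, if the arm or the gripper's body presses on something with over 40 N, if the wrist force passes 120 N, or if a joint passes its speed limit or range.

### The arm

A 6-joint arm with a two-finger parallel gripper is mounted at the origin on the work surface. World frame = base frame: x ahead of the robot, y to its left, z up, the work surface at z = 0. Lengths are in m, angles in degrees, forces in N, time in s.
With the tool pointing down it reaches from about 0.25 to 0.725 m from the base axis. Payload 9.7 kg.
Tool frame: the origin (TCP) lies at the very end of the fingers, on their centre line; the grasp point (between the pads) lies tcp_to_grasp behind it (tcp_to_grasp is the distance from the TCP to the grasp point, in m); z points along the fingers, y is the direction in which the jaws open and shut (so a half turn about z gives the same grasp; the last joint's range is limited). The gripper opens to 85 mm and grips with 20 to 120 N. Pads are 22 mm wide; open, the fingers measure 114 mm over their backs; the gripper's body (76 mm by 85 mm) begins 54 mm behind the grasp point. The pads swing forward as they close: fully open they stand 13 mm farther back than shut.
Start: joints at [72.365, 4.979, 10.078, 95.1, 0, 90], TCP at [0.167, 0.524, 0.231] pointing down, gripper open.
Joint ranges: [-179.16, 179.16], [-48.56, 103.87], [-65.8, 70.77], [-126.05, 130.52], [-82.76, 87.17], [-180, 180]. Speed limits (degrees/s): [127.2, 127.2, 147.25, 180, 180, 180].

### API

Orientations are given as [roll, pitch, yaw] about the fixed x, y, z axes, in that order (R = Rz(yaw) Ry(pitch) Rx(roll)).
In Python, from workcell import * gives the robot as it stands. The module is installed in compiled form; this text tells all that it offers.
- The arm moves only by the shell command python3 -m pendant 'ROWS' [FORCE]. ROWS is JSON, a list of rows, each a list of 3 entries, a list of its own where there are three numbers: the opening in per cent of the stroke, from 0 (shut) to 100 (fully open), then the shift along the world's x, y, z in mm, then the turn, a rotation vector about the world's x, y, z in degrees. A call has 1 to 20 rows; each row is the pose to reach, as a shift and turn from the pose measured when the call began; what a row does not reach only later rows make up. A row lasts 1/8 s, in which the tool goes at most 62.5 mm and 10.7 degrees, less where a joint would pass 70% of its speed; a pose out of reach is approached as far as the arm can. A call with a gripper value outside its range is refused whole. The fingers move at their own pace and stop on an object; FORCE is the grip in N (left out, the last holds). Time passes only in rows, so rows that repeat a pose let the fingers close. It gives the time, the measured TCP pose, the force and the opening at its end, in the units of the state.
- get_obs(): the state, without advancing time (a new reading comes with each control period).
- camera(name): name is "side" or "top" or "wrist"; returns a dict with "img" (480x640x3 uint8, red, green, blue), "fx", "fy", "cx", "cy" (pixels), "cam_to_world" (4x4, takes a point from camera to world coordinates); the wrist camera has in their place "T_tool_cam" (4x4, takes a point from camera to tool coordinates, whose origin is the TCP and whose axes are the flange's). Camera axes: x right, y down, z forward; pixel columns grow to the right and rows downward; lengths in m; the calibration is good to about 2 mm. A picture is of the moment at which its call begins: read the wrist's pose just before it. There is no depth.
- job_done(): hands the job in, once; it reports no verdict.
Trained networks look in a picture, given as the dict that the camera call returned (one of the last four; its "shot" number tells which), for a name from the list of things; names that differ only in an ending like _2 or _b are one class to them, and where a whole thing is asked for, a point or a joint stands for the part that bears it (a point fixed in the world has none). Each returns a list of dicts, best first, with "confidence" (0 to 1); they miss things now and then, are a little off and sometimes report something else, mostly with a low value. They report only what shows in the picture. A call takes as long as a camera call. They do not tell look-alikes from the thing itself.
- regions_of(picture, label): "region" (480x640 bool, what is visible of it).
- pinpoint(picture, label): "position" ([x, y, z] in m, in world coordinates, good to about 4 mm: a listed point, or the origin of a listed thing).
The state is a dict: "time": time; "q": joint angles; "qd": joint speeds; "joint_efforts": joint torques, N m; "ee_pos": TCP position; "tcp_rot": TCP orientation; "wrist_force": force on the tool from outside, world axes, zero at the start; "torque": the same for the moment, N m; "opening": finger opening in m.
Only numpy, scipy, OpenCV 4.12 (cv2) and the standard library are available. Lean on these libraries where they do the work, as an engineer would, in place of code of your own. Each camera call takes 0.05 s, during which the arm holds its last target. There are 200 camera calls.

## Working session

There is one attempt and no reset: what is moved stays moved. The work goes in short steps, Python scripts to look and compute and a shell command to move; the robot and the scene stay as the last step left them, time stands still between calls to the robot, and variables do not carry over. Pictures are saved under pics/ and viewed, about 8 in all and at most 12, crops included, and the job is handed in when it is done.

```bash
mkdir -p pics; cat > h.py <<'E'
from workcell import *
import numpy as np, cv2
def save(p,n,box=None,s=1):
    im=p["img"][:,:,::-1]
    if box: im=im[box[1]:box[3],box[0]:box[2]]
    cv2.imwrite("pics/"+n+".png",cv2.resize(im,None,fx=s,fy=s,interpolation=cv2.INTER_CUBIC))
def proj(p,X):
    T=np.linalg.inv(p["cam_to_world"]);c=T[:3,:3]@np.array(X)+T[:3,3]
    return [p["fx"]*c[0]/c[2]+p["cx"],p["fy"]*c[1]/c[2]+p["cy"]]
def back(p,u,v,z):
    T=np.array(p["cam_to_world"]);d=T[:3,:3]@np.array([(u-p["cx"])/p["fx"],(v-p["cy"])/p["fy"],1]);o=T[:3,3]
    return o+d*(z-o[2])/d[2]
E
python3 - <<'E'
from h import *
o=get_obs();print(o)
for c in ("top","side"):
    p=camera(c);save(p,c+"0")
    for l in ["rail","station","post","frame","form","stand","stamp","stamp_face","round_stamp","line_stamp"]:
        for r in pinpoint(p,l): 
            if r["confidence"]>.2: print(c,l,np.round(r["position"],3),round(r["confidence"],2),np.round(proj(p,r["position"])) )
E
```

```text
{'time': 0.0, 'q': array([7.23643786e+01, 5.01416149e+00, 1.00349045e+01, 9.51001036e+01,
       1.03456248e-04, 8.99985303e+01]), 'qd': array([ 0.07642422,  0.03372406,  0.00332252,  0.02192404, -0.0046755 ,
        0.00723616]), 'joint_efforts': array([ 4.35034608e-04, -5.20386887e+01,  4.64805901e+01,  1.62800378e-02,
        1.63968907e-04, -4.58626715e-06]), 'ee_pos': array([0.16656008, 0.5239352 , 0.23055773]), 'tcp_rot': array([-1.79920639e+02, -1.05491822e-04,  1.62365848e+02]), 'wrist_force': array([ 0.26027185, -0.19189189,  0.00990033]), 'torque': array([ 0.00447003,  0.02903307, -0.01849696]), 'opening': 0.08539193014758013}
top rail [0.594 0.177 0.004] 0.65 [267. 211.]
top rail [ 0.503 -0.372  0.008] 0.45 [470. 239.]
top station [0.593 0.222 0.032] 0.63 [250. 210.]
top frame [0.564 0.11  0.032] 0.66 [291. 219.]
top frame [ 0.755 -0.259  0.   ] 0.3 [422. 152.]
top form [0.594 0.086 0.029] 0.58 [300. 209.]
top form [ 0.501 -0.302  0.012] 0.47 [444. 240.]
top stand [ 0.506 -0.302  0.001] 0.73 [443. 239.]
top stand [ 0.285 -0.434 -0.003] 0.7 [497. 320.]
top stamp [ 0.5   -0.297  0.014] 0.7 [443. 240.]
top stamp_face [ 0.5   -0.3    0.014] 0.28 [444. 240.]
top round_stamp [ 0.514 -0.23   0.009] 0.65 [417. 236.]
top line_stamp [ 0.504 -0.369  0.007] 0.5 [468. 239.]
side rail [ 0.598  0.178 -0.002] 0.6 [300. 230.]
side station [0.595 0.224 0.029] 0.8 [289. 216.]
side post [0.594 0.02  0.076] 0.87 [335. 228.]
side frame [0.562 0.111 0.034] 0.82 [305. 233.]
side form [0.595 0.226 0.028] 0.33 [289. 216.]
side stand [ 0.282 -0.43  -0.005] 0.84 [379. 405.]
side stand [ 0.505 -0.297  0.002] 0.82 [400. 318.]
side stamp [ 0.502 -0.303  0.008] 0.8 [401. 318.]
side stamp_face [ 0.502 -0.304  0.011] 0.42 [402. 317.]
side round_stamp [ 0.516 -0.234  0.008] 0.75 [383. 302.]
side round_stamp [ 0.738 -0.148 -0.002] 0.69 [412. 255.]
side line_stamp [ 0.507 -0.373  0.009] 0.84 [427. 331.]
```

View pics/top0.png

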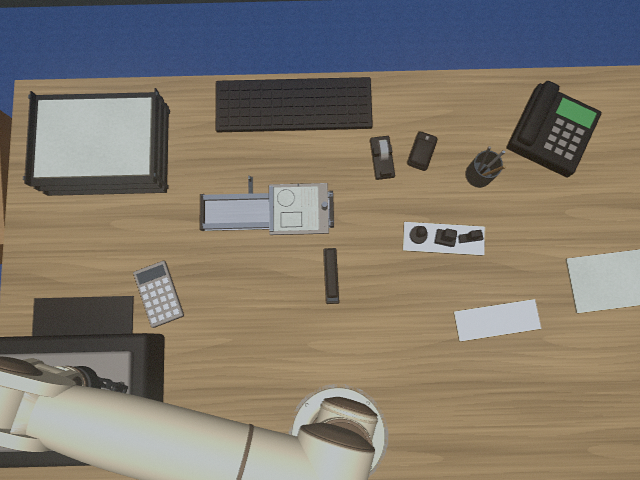

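View pics/side0.png

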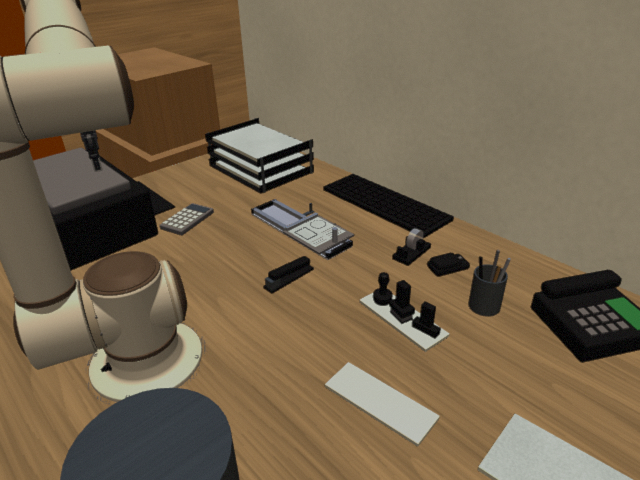

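```bash
python3 -m pendant '[[100,[27,-30,5],[0,0,-10]],[100,[54,-60,10],[0,0,-20]],[100,[80,-90,10],[0,0,-30]],[100,[107,-120,10],[0,0,-40]],[100,[134,-150,10],[0,0,-50]],[100,[160,-180,10],[0,0,-60]],[100,[187,-210,10],[0,0,-70]],[100,[214,-240,10],[0,0,-80]],[100,[240,-270,10],[0,0,-90]],[100,[267,-300,10],[0,0,-100]],[100,[294,-330,10],[0,0,-110]],[100,[320,-360,10],[0,0,-120]],[100,[347,-390,10],[0,0,-130]],[100,[374,-420,10],[0,0,-140]],[100,[400,-450,10],[0,0,-150]],[100,[427,-484,10],[0,0,-160]],[100,[427,-484,10],[0,0,-162.4]],[100,[427,-484,10],[0,0,-162.4]]]'
cat >> h.py <<'E'
def wcam():
    from scipy.spatial.transform import Rotation as R
    o=get_obs();p=camera("wrist")
    T=np.eye(4);T[:3,:3]=R.from_euler("xyz",o["tcp_rot"],degrees=True).as_matrix();T[:3,3]=o["ee_pos"]
    q=dict(p);q["cam_to_world"]=T@p["T_tool_cam"];return o,p,q
E
python3 - <<'E'
from h import *
o,p,q=wcam();print(o["ee_pos"],o["tcp_rot"],o["q"],tcp_to_grasp);print(q["cam_to_world"])
save(p,"w1")
for l in ["rail","station","post","frame","form"]:
    for r in pinpoint(p,l): print(l,np.round(r["position"],4),round(r["confidence"],2),np.round(proj(q,r["position"])))
E
```

```text
time: 3.35
ee_pos: [0.594, 0.0209, 0.2412]
tcp_rot: [-179.2, 0.0, 1.7]
wrist_force: [-0.1, -0.0, -1.1]
opening: 0.0855
[0.59397541 0.02094836 0.24119025] [-1.79188362e+02  3.78434260e-02  1.66934822e+00] [  1.63069943  11.54057587  18.5178936   97.01570868   0.81161226
 179.96134734] 0.0187
[[ 0.0296732  -0.95491712 -0.29538585  0.66926439]
 [-0.99946148 -0.0324869   0.00462134  0.02115844]
 [-0.01400917  0.29508965 -0.95536686  0.38490932]
 [ 0.          0.          0.          1.        ]]
rail [0.5953 0.1767 0.0008] 0.96 [156. 189.]
rail [0.5991 0.019  0.0751] 0.32 [327. 209.]
station [0.5895 0.2247 0.031 ] 0.65 [ 88. 200.]
post [0.5977 0.0214 0.0756] 0.62 [324. 210.]
frame [0.5639 0.1157 0.0278] 0.61 [216. 232.]
form [0.597  0.0907 0.031 ] 0.58 [243. 197.]
form [0.5661 0.1124 0.0286] 0.39 [220. 230.]
```

View pics/w1.png

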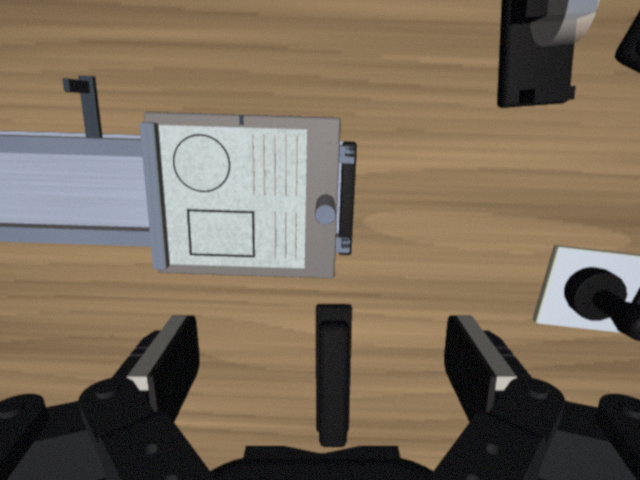

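```bash
python3 - <<'E'
from h import *
o,p,q=wcam();save(p,"w2",(50,60,370,300),2.5)
rs=[r for r in regions_of(p,"frame") ];print([(r["confidence"],r["region"].sum()) for r in rs])
for l,u,v,z in [("post top",325,207,.075),("carrier BR",333,278,.03),("TR",340,117,.03),("TL",145,112,.03),("fr TL",188,209,.031),("fr TR",254,211,.031),("fr BL",189,255,.031),("fr BR",254,257,.031),("pointer",85,78,.042),("rail L bot",0,243,.022),("rail R",148,246,.022)]:
    print(l,np.round(back(q,u,v,z),4))
E
```

```text
[(0.88, np.int64(30638)), (0.28, np.int64(4484))]
post top [0.6002 0.0222 0.075 ]
carrier BR [0.5249 0.0126 0.03  ]
TR [0.6648 0.0126 0.03  ]
TL [0.6635 0.1706 0.03  ]
fr TL [0.5844 0.1402 0.031 ]
fr TR [0.5847 0.0832 0.031 ]
fr BL [0.5424 0.1418 0.031 ]
fr BR [0.5427 0.0838 0.031 ]
pointer [0.6872 0.2096 0.042 ]
rail L bot [0.5443 0.3173 0.022 ]
rail R [0.5465 0.1818 0.022 ]
```

View pics/w2.png

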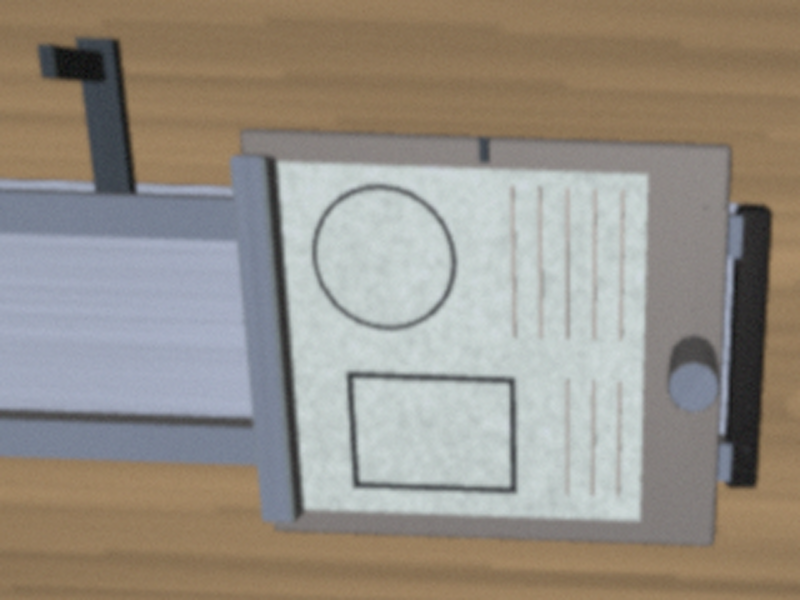

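```bash
python3 -m pendant '[[100,[0,0,-10],[0,0,10]],[100,[0,0,-20],[0,0,20]],[100,[0,0,-30],[0,0,30]],[100,[0,0,-40],[0,0,40]],[100,[0,0,-50],[0,0,50]],[100,[0,0,-60],[0,0,60]],[100,[0,0,-70],[0,0,70]],[100,[0,1,-80],[0,0,80]],[100,[0,1,-90],[0,0,89]],[100,[0,1,-110],[0,0,89]],[100,[0,1,-110],[0,0,89]]]'
python3 - <<'E'
from h import *
o,p,q=wcam();print(o["ee_pos"],o["tcp_rot"],o["q"][5]);save(p,"w3")
for l in ["post","frame","form","station"]:
    for r in pinpoint(p,l)[:1]: print(l,np.round(r["position"],4),round(r["confidence"],2),np.round(proj(q,r["position"])))
E
```

```text
time: 5.12
ee_pos: [0.5931, 0.0235, 0.1302]
tcp_rot: [-179.1, -0.0, 90.8]
wrist_force: [1.1, 0.7, -0.2]
opening: 0.0852
[0.59311857 0.0234733  0.13020714] [-1.79054344e+02 -3.51830894e-03  9.08274756e+01] 91.42564417796905
post [0.5968 0.0203 0.0761] 0.68 [330. 274.]
frame [0.5677 0.1154 0.0312] 0.68 [280.  78.]
form [0.5946 0.0857 0.028 ] 0.94 [329. 135.]
```

View pics/w3.png

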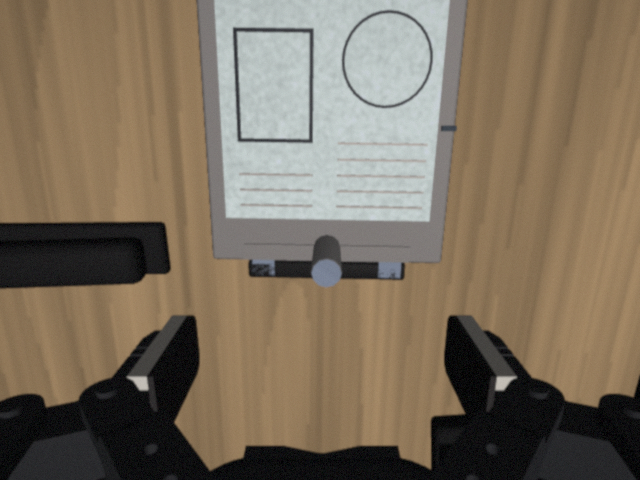

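```bash
python3 -m pendant '[[100,[2,-2,-30],[0,-0.9,0]],[100,[2,-2,-60],[0,-0.9,0]],[100,[2,-2,-84],[0,-0.9,0]],[100,[2,-2,-84],[0,-0.9,0]],[0,[2,-2,-84],[0,-0.9,0]],[0,[2,-2,-84],[0,-0.9,0]],[0,[2,-2,-84],[0,-0.9,0]],[0,[2,-2,-84],[0,-0.9,0]],[0,[2,-2,-84],[0,-0.9,0]],[0,[2,-2,-84],[0,-0.9,0]]]' 25
```

```text
time: 6.62
ee_pos: [0.5947, 0.0213, 0.0492]
tcp_rot: [180.0, -0.0, 90.8]
wrist_force: [-11.7, -0.8, 8.5]
opening: 0.0149
```

```bash
python3 -m pendant '[[0,[0,20,0],[0,0,0]],[0,[0,45,0],[0,0,0]],[0,[-1,70,0],[0,0,0]],[0,[-1,95,0],[0,0,0]],[0,[-1,110,0],[0,0,0]],[0,[-1,119,0],[0,0,0]],[0,[-1,119,0],[0,0,0]]]'; python3 - <<'E'
from h import *
o=get_obs();print(o["ee_pos"],o["wrist_force"])
for c in ("top","side"):
    p=camera(c)
    for l in ["station","form","post","frame"]:
        for r in pinpoint(p,l)[:1]: print(c,l,np.round(r["position"],4),round(r["confidence"],2))
E
```

```text
time: 7.5
ee_pos: [0.5945, 0.1413, 0.0493]
tcp_rot: [179.9, -0.0, 90.9]
wrist_force: [5.5, -1.1, -2.7]
opening: 0.0148
[0.59448354 0.14128106 0.04928425] [ 5.53416342 -1.12247553 -2.68345194]
top station [0.595  0.2221 0.0307] 0.88
top form [0.597  0.2066 0.0303] 0.73
top frame [0.5633 0.2312 0.0336] 0.65
side station [0.5957 0.2266 0.0313] 0.69
side form [0.598  0.211  0.0362] 0.85
side post [0.5911 0.1365 0.0736] 0.58
side frame [0.5637 0.2265 0.0334] 0.82
```

```bash
for s in 1; do python3 -m pendant '[[0,[0,3,0],[0,0,0]],[0,[0,3,0],[0,0,0]]]';python3 -m pendant '[[0,[0,2,0],[0,0,0]],[0,[0,2,0],[0,0,0]]]';python3 -m pendant '[[0,[0,2,0],[0,0,0]],[0,[0,2,0],[0,0,0]]]';python3 -m pendant '[[0,[0,2,0],[0,0,0]],[0,[0,2,0],[0,0,0]]]'; done | grep -E "ee_pos|force"
python3 - <<'E'
from h import *
p=camera("top");save(p,"t2",(180,160,340,250),5)
E
```

```text
ee_pos: [0.5945, 0.1439, 0.0492]
wrist_force: [1.1, 0.4, -0.8]
ee_pos: [0.5945, 0.1465, 0.0493]
wrist_force: [2.1, 0.8, -1.7]
ee_pos: [0.5945, 0.1489, 0.0493]
wrist_force: [2.3, 2.5, -1.8]
ee_pos: [0.5945, 0.1514, 0.0493]
wrist_force: [1.0, 2.7, -1.7]
```

View pics/t2.png

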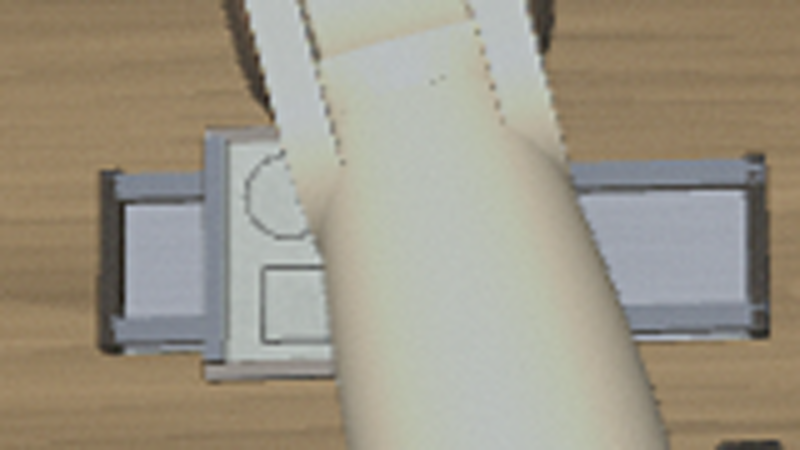

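```bash
for s in 1; do python3 -m pendant '[[0,[0,1,0],[0,0,0]],[0,[0,1,0],[0,0,0]]]';python3 -m pendant '[[0,[0,1,0],[0,0,0]],[0,[0,1,0],[0,0,0]]]';python3 -m pendant '[[0,[0,1,0],[0,0,0]],[0,[0,1,0],[0,0,0]]]'; done | grep -E "ee_pos|force"
```

```text
ee_pos: [0.5945, 0.1525, 0.0493]
wrist_force: [2.2, 2.6, -1.1]
ee_pos: [0.5945, 0.1534, 0.0493]
wrist_force: [2.1, 1.6, -1.1]
ee_pos: [0.5945, 0.1539, 0.0493]
wrist_force: [2.2, -3.5, -0.8]
```

```bash
python3 -m pendant '[[100,[0,0,0],[0,0,0]],[100,[0,0,0],[0,0,0]],[100,[0,0,0],[0,0,0]],[100,[0,0,0],[0,0,0]],[100,[0,0,50],[0,0,0]],[100,[0,0,100],[0,0,0]],[100,[0,-10,150],[0,0,0]],[100,[0,-20,190],[0,0,0]],[100,[0,-20,190],[0,0,0]],[100,[0,-20,190],[0,0,0]]]'
cat > m.py <<'E'
from h import *
def frame_lines(q,c0,z=.031):
    # rectify a 120x120 mm patch about c0, 4 px/mm: cols=+x, rows=-y
    S=4;N=480
    w=[(c0[0]+sx*.06,c0[1]+sy*.06,z) for sx,sy in((-1,1),(1,1),(1,-1),(-1,-1))]
    H=cv2.getPerspectiveTransform(np.float32([proj(q,x) for x in w]),np.float32([[0,0],[N,0],[N,N],[0,N]]))
    g=cv2.cvtColor(cv2.warpPerspective(q["img"],H,(N,N),flags=cv2.INTER_CUBIC),cv2.COLOR_RGB2GRAY)
    b=cv2.threshold(g,110,255,cv2.THRESH_BINARY_INV)[1]
    out=[]
    for c in cv2.findContours(b,cv2.RETR_LIST,cv2.CHAIN_APPROX_NONE)[0]:
        (cx,cy),(w_,h_),a=cv2.minAreaRect(c);w_,h_=sorted((w_/S,h_/S))
        if 36<w_<46 and 52<h_<63: out.append((round(c0[0]+(cx-N/2)/S/1000,4),round(c0[1]-(cy-N/2)/S/1000,4),round(w_,1),round(h_,1),round(a,2)))
    return g,out
E
python3 - <<'E'
from m import *
o,p,q=wcam();print(o["ee_pos"],o["tcp_rot"])
for l in ["station","form","frame","post"]:
    for r in pinpoint(p,l)[:1]: print(l,np.round(r["position"],4),round(r["confidence"],2))
g,out=frame_lines(q,(.565,.2437));print(out)
g2=cv2.resize(g,(420,420));im=cv2.resize(p["img"],(373,280))
can=np.zeros((600,800,3),np.uint8);can[:280,:373]=im[:,:,::-1];can[:420,378:798]=g2[:,:,None];cv2.imwrite("pics/w4.png",can)
E
```

```text
time: 11.05
ee_pos: [0.5945, 0.1339, 0.2385]
tcp_rot: [179.9, -0.1, 90.9]
wrist_force: [0.1, 0.4, -0.0]
opening: 0.0855
[0.5944534  0.13393739 0.2384845 ] [ 1.79933741e+02 -5.63363998e-02  9.08685187e+01]
station [0.5923 0.2254 0.0294] 0.87
form [0.5642 0.2451 0.0277] 0.74
frame [0.5659 0.2474 0.0302] 0.71
post [0.5997 0.1524 0.0759] 0.75
[(0.5644, 0.2429, 39.2, 55.5, 0.0), (0.5642, 0.2429, 41.5, 57.5, 90.0)]
```

View pics/w4.png

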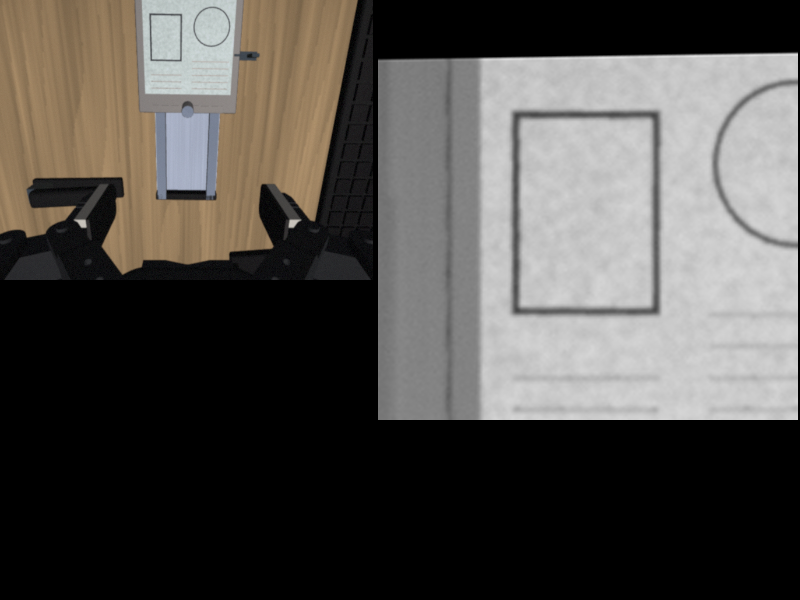

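```bash
python3 -m pendant '[[100,[-10,-45,0],[0,0,0]],[100,[-20,-90,0],[0,0,0]],[100,[-30,-140,0],[0,0,0]],[100,[-40,-190,0],[0,0,-1]],[100,[-50,-240,0],[0,0,-2]],[100,[-60,-290,0],[0,0,-3]],[100,[-70,-340,0],[0,0,-4]],[100,[-80,-390,0],[0,0,-4]],[100,[-94,-440,0],[0,0,-4]],[100,[-94,-440,0],[0,0,-4]],[100,[-94,-440,0],[0,0,-4]]]'
python3 - <<'E'
from m import *
o,p,q=wcam();print(o["ee_pos"],o["tcp_rot"]);save(p,"w5")
for l in ["stand","stamp","round_stamp","line_stamp"]:
    for r in pinpoint(p,l)[:2]: print(l,np.round(r["position"],4),round(r["confidence"],2),np.round(proj(q,r["position"])))
E
```

```text
time: 12.68
ee_pos: [0.5001, -0.3057, 0.2377]
tcp_rot: [-180.0, -0.1, 86.9]
wrist_force: [1.2, -0.1, 0.7]
opening: 0.0853
[ 0.50005385 -0.30574477  0.23769063] [-1.79969148e+02 -7.59557050e-02  8.68611868e+01]
stand [ 2.841e-01 -4.323e-01 -2.000e-04] 0.68 [115. 332.]
stamp [ 0.4974 -0.3026  0.0057] 0.66 [318. 195.]
round_stamp [ 0.5106 -0.2315  0.004 ] 0.58 [329. 112.]
line_stamp [ 0.5097 -0.3668  0.0055] 0.63 [335. 261.]
```

View pics/w5.png

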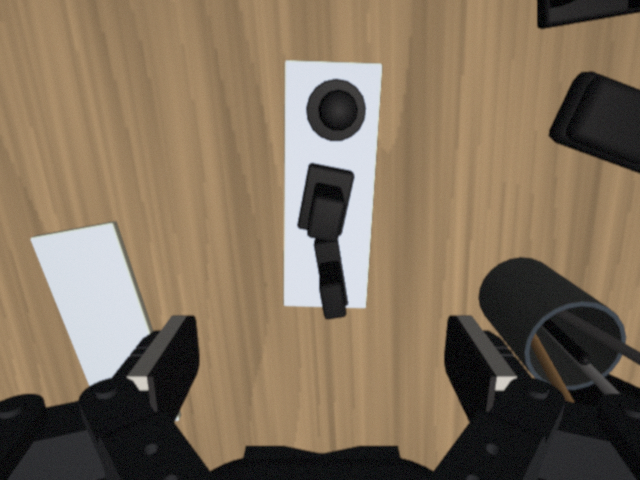

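```bash
cat >> m.py <<'E'
def rect(q,c0,z,half=.06,N=400):
    w=[(c0[0]+sx*half,c0[1]+sy*half,z) for sx,sy in((-1,1),(1,1),(1,-1),(-1,-1))]
    H=cv2.getPerspectiveTransform(np.float32([proj(q,x) for x in w]),np.float32([[0,0],[N,0],[N,N],[0,N]]))
    return cv2.warpPerspective(q["img"],H,(N,N),flags=cv2.INTER_CUBIC)
E
python3 - <<'E'
from m import *
o,p,q=wcam()
ims=[]
for z in(.046,.106):
    im=rect(q,(.5,-.3),z); ims.append(np.clip((im/255.)**.45*255,0,255).astype(np.uint8)[:,:,::-1])
cv2.imwrite("pics/w6.png",np.hstack(ims))
r=regions_of(p,"stamp")[0];print(r["confidence"],r["region"].sum());cs=max(cv2.findContours(r["region"].astype(np.uint8),0,2)[0],key=cv2.contourArea)
print(cv2.approxPolyDP(cs,3,True)[:,0].tolist())
E
```

```text
0.77 3246
[[310, 165], [297, 226], [310, 238], [332, 242], [341, 231], [353, 177], [347, 171]]
```

View pics/w6.png

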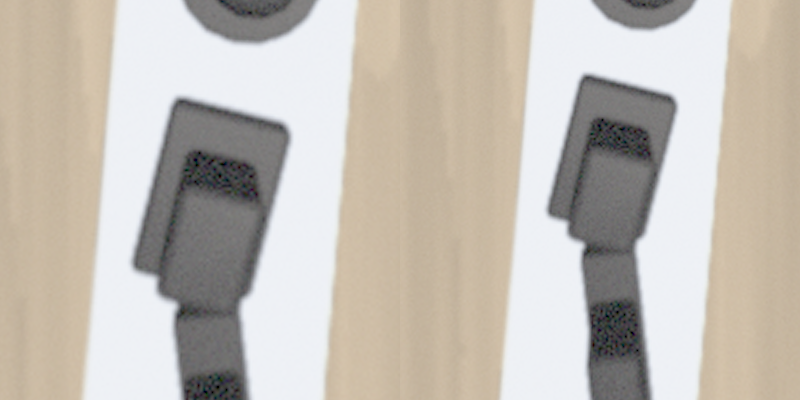

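```bash
python3 -m pendant '[[100,[2,3,-30],[0,0,-5]],[100,[4,6,-60],[0,0,-10]],[100,[4,6,-90],[0,0,-10]],[100,[4,6,-115],[0,0,-10]],[100,[4,6,-115],[0,0,-10]],[100,[4,6,-135],[0,0,-10]],[100,[4,6,-155],[0,0,-10]],[100,[4,6,-174],[0,0,-10]],[100,[4,6,-174],[0,0,-10]],[0,[4,6,-174],[0,0,-10]],[0,[4,6,-174],[0,0,-10]],[0,[4,6,-174],[0,0,-10]],[0,[4,6,-174],[0,0,-10]],[0,[4,6,-174],[0,0,-10]],[0,[4,6,-174],[0,0,-10]],[0,[4,6,-174],[0,0,-10]]]' 40
```

```text
time: 15.02
ee_pos: [0.5046, -0.2994, 0.0644]
tcp_rot: [180.0, -0.0, 77.0]
wrist_force: [0.6, -0.2, 0.4]
opening: 0.0215
```

```bash
python3 -m pendant '[[0,[0,0,10],[0,0,0]],[0,[0,0,25],[0,0,0]],[0,[0,0,50],[0,0,0]],[0,[0,0,85],[0,0,0]],[0,[0,0,120],[0,0,0]],[0,[0,0,150],[0,0,0]],[0,[0,0,150],[0,0,0]],[0,[0,0,150],[0,0,0]]]'
python3 - <<'E'
from m import *
o,p,q=wcam();print(o["ee_pos"],o["tcp_rot"])
c=p["img"][130:470,150:490];b=np.clip((c/255.)**.45*255,0,255).astype(np.uint8)[:,:,::-1]
cv2.imwrite("pics/w7.png",cv2.resize(b,(600,600)))
for l in ["stamp","stamp_face"]:
    for r in pinpoint(p,l)[:2]: print(l,np.round(r["position"],4),round(r["confidence"],2),np.round(proj(q,r["position"])))
T=np.linalg.inv(q["cam_to_world"])
from scipy.spatial.transform import Rotation as R
Rt=R.from_euler("xyz",o["tcp_rot"],degrees=True).as_matrix()
# expected projections of housing top / foot front edges if stamp axis = tool axis
for n,zz,hx,hy in(("housing top",.036,.019,.027),("housing bot",.018,.019,.027),("face",0,.016,.024)):
    print(n,[np.round(proj(q,o["ee_pos"]+Rt@np.array([sy*hy,sx*hx,.0544-zz]))).tolist() for sx in(-1,1) for sy in(-1,1)])
E
```

```text
time: 16.02
ee_pos: [0.5045, -0.2993, 0.2139]
tcp_rot: [180.0, -0.0, 77.0]
wrist_force: [-0.4, 0.3, -1.4]
opening: 0.0214
[ 0.5044908  -0.29933072  0.21386951] [ 1.79992174e+02 -3.67129609e-02  7.69527889e+01]
stamp [ 0.4987 -0.303   0.1553] 0.84 [312. 274.]
housing top [[278.0, 355.0], [274.0, 237.0], [364.0, 355.0], [369.0, 237.0]]
housing bot [[281.0, 334.0], [278.0, 225.0], [361.0, 334.0], [364.0, 225.0]]
face [[290.0, 311.0], [288.0, 221.0], [352.0, 311.0], [354.0, 221.0]]
```

View pics/w7.png

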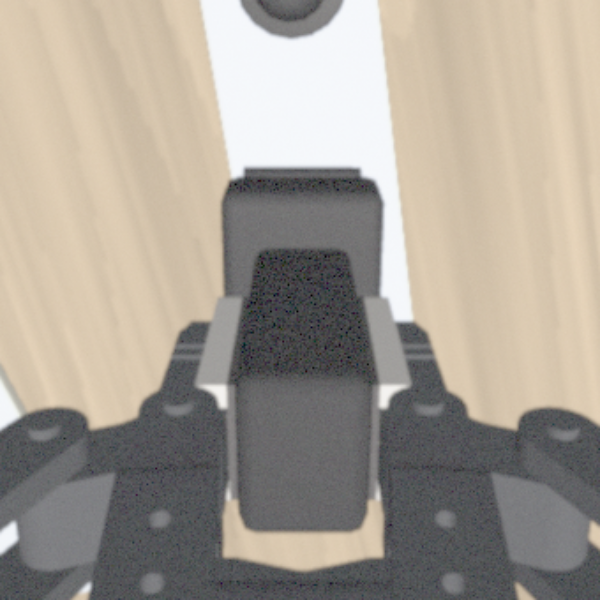

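```bash
python3 -m pendant '[[0,[3,30,0],[0,0,1]],[0,[8,70,0],[0,0,2]],[0,[14,120,0],[0,0,3]],[0,[20,170,0],[0,0,4]],[0,[26,220,0],[0,0,6]],[0,[32,270,0],[0,0,7]],[0,[38,320,0],[0,0,8]],[0,[44,370,0],[0,0,10]],[0,[50,420,0],[0,0,11]],[0,[54,470,0],[0,0,12]],[0,[58,510,0],[0,0,13]],[0,[60,535,0],[0,0,13]],[0,[60,542,0],[0,0,13]],[0,[60,542,-40],[0,0,13]],[0,[60,542,-80],[0,0,13]],[0,[60,542,-100],[0,0,13]],[0,[60,542,-100],[0,0,13]],[0,[60,542,-100],[0,0,13]]]'
python3 - <<'E'
from m import *
o,p,q=wcam();print(o["ee_pos"],o["tcp_rot"],o["wrist_force"])
c=p["img"][90:470,120:520];b=np.clip((c/255.)**.6*255,0,255).astype(np.uint8)[:,:,::-1]
cv2.imwrite("pics/w8.png",cv2.resize(b,(630,600)))
# frame outer corners predicted from measured centre
print([np.round(proj(q,(.5643+a*.021,.2429+b_*.029,.031))).tolist() for a in(-1,1) for b_ in(-1,1)])
s=camera("side")
for pp,n in((p,"w"),(s,"s")):
  for l in ["stamp","stamp_face","frame","form","post"]:
    for r in pinpoint(pp,l)[:1]: print(n,l,np.round(r["position"],4),round(r["confidence"],2))
E
```

```text
time: 18.42
ee_pos: [0.5647, 0.2424, 0.1145]
tcp_rot: [180.0, -0.1, 89.9]
wrist_force: [-0.6, -0.1, -1.7]
opening: 0.0219
[0.56474624 0.24237551 0.11452837] [ 1.79988627e+02 -8.85183012e-02  8.99018805e+01] [-0.55180605 -0.13652156 -1.7337535 ]
[[285.0, 296.0], [282.0, 199.0], [356.0, 296.0], [359.0, 198.0]]
w stamp [0.5646 0.239  0.0599] 0.72
w form [0.5968 0.222  0.0283] 0.81
w post [0.5989 0.1535 0.0792] 0.77
s stamp [0.5628 0.2412 0.0592] 0.86
s stamp_face [0.5605 0.2403 0.0625] 0.65
s frame [0.5632 0.2421 0.0315] 0.76
s form [0.5979 0.2213 0.034 ] 0.73
s post [0.5924 0.1546 0.0758] 0.59
```

View pics/w8.png

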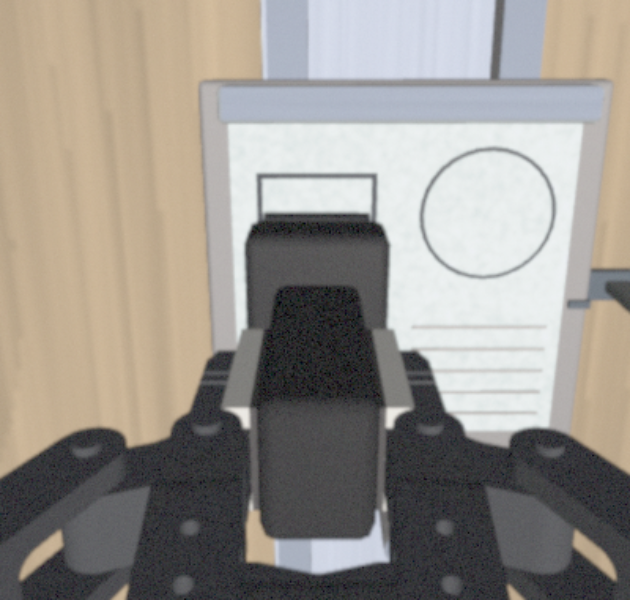

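```bash
python3 -m pendant '[[0,[0,2,-8],[0,0,0]],[0,[0,2,-16],[0,0,0]],[0,[0,2,-22],[0,0,0]],[0,[0,2,-26],[0,0,0]],[0,[0,2,-28],[0,0,0]],[0,[0,2,-28],[0,0,0]],[0,[0,2,-28],[0,0,0]]]'; python3 -m pendant '[[0,[0,0,-1],[0,0,0]],[0,[0,0,-1],[0,0,0]],[0,[0,0,-1],[0,0,0]]]'
```

```text
time: 19.9
ee_pos: [0.5643, 0.2449, 0.0856]
tcp_rot: [-180.0, -0.1, 90.0]
wrist_force: [-1.9, -0.4, 0.4]
opening: 0.0212
time: 20.27
ee_pos: [0.5644, 0.245, 0.0847]
tcp_rot: [-180.0, -0.1, 90.0]
wrist_force: [-1.3, -0.3, 0.7]
opening: 0.0215
```

```bash
python3 -m pendant '[[0,[0,-1,-1],[0,0,0]],[0,[0,-1,-2],[0,0,0]],[0,[0,-1,-2],[0,0,0]]]';  python3 -m pendant '[[0,[0,0,-1],[0,0,0]],[0,[0,0,-2],[0,0,0]],[0,[0,0,-2],[0,0,0]],[0,[0,0,-2],[0,0,0]]]'
python3 - <<'E'
from m import *
o,p,q=wcam();print(o["ee_pos"],o["tcp_rot"],o["wrist_force"])
c=p["img"][90:470,120:520];b=np.clip((c/255.)**.6*255,0,255).astype(np.uint8)[:,:,::-1]
cv2.imwrite("pics/w9.png",cv2.resize(b,(630,600)))
Rt=np.array(q["cam_to_world"])
for n,x,y,z in(("frame",.021,.029,.031),("foot front bottom",.016,.024,.031),("housing bottom",.019,.027,.045)):
    print(n,[np.round(proj(q,(.5643+a*x,.2429+y,z)),1).tolist() for a in(-1,1)])
s=camera("side")
for pp,n in((p,"w"),(s,"s")):
  for l in ["stamp","stamp_face","frame","form","post"]:
    for r in pinpoint(pp,l)[:1]: print(n,l,np.round(r["position"],4),round(r["confidence"],2))
E
```

```text
time: 20.65
ee_pos: [0.5646, 0.2442, 0.0829]
tcp_rot: [-180.0, -0.1, 90.0]
wrist_force: [-0.4, 2.9, 3.1]
opening: 0.0213
time: 21.15
ee_pos: [0.5646, 0.2442, 0.081]
tcp_rot: [180.0, -0.1, 90.0]
wrist_force: [-2.8, 2.2, 4.6]
opening: 0.0216
[0.56458632 0.24424306 0.08097359] [ 1.79995520e+02 -1.13307488e-01  8.99674614e+01] [-2.80731753  2.17010315  4.61191266]
frame [[276.0, 216.4], [365.0, 216.4]]
foot front bottom [[286.9, 226.6], [354.2, 226.7]]
housing bottom [[277.5, 228.3], [363.5, 228.3]]
w stamp [0.564  0.2411 0.0256] 0.69
w form [0.5955 0.2226 0.0285] 0.73
s stamp [0.5599 0.2427 0.0242] 0.65
s stamp_face [ 0.6876 -0.412  -0.0012] 0.65
s frame [0.5654 0.2422 0.0328] 0.7
s form [ 0.7557 -0.2547 -0.    ] 0.65
s post [0.5931 0.1527 0.0772] 0.61
```

View pics/w9.png

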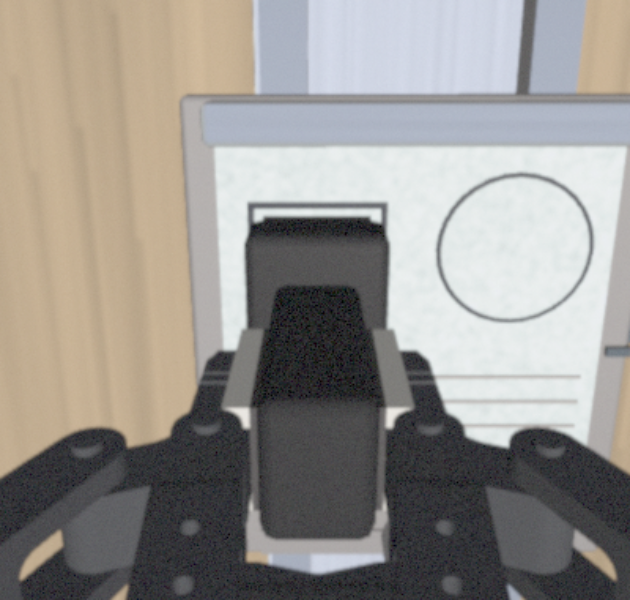

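```bash
python3 -m pendant '[[0,[0,0.5,0],[0,0,0]],[0,[0,1,0],[0,0,0]],[0,[0,1,0],[0,0,0]],[0,[0,1,0],[0,0,0]]]'
python3 - <<'E'
from m import *
for i in range(3):
    o,p,q=wcam();print(np.round(o["ee_pos"],4),np.round(o["wrist_force"],2))
g=cv2.cvtColor(p["img"],cv2.COLOR_RGB2GRAY)[205:245,290:352].mean(1);print([int(x) for x in g])
z=.031;print(np.round(proj(q,(.5643,.2429+.0285,z)),1))
for l in ["form","frame","stamp"]:
    for r in pinpoint(p,l)[:1]: print(l,np.round(r["position"],4),round(r["confidence"],2))
# carrier notch / pointer picture
c=p["img"][240:360,440:600][:,:,::-1];cv2.imwrite("pics/w10.png",cv2.resize(c,(800,600),interpolation=cv2.INTER_CUBIC))
E
```

```text
time: 22.25
ee_pos: [0.5646, 0.2449, 0.0808]
tcp_rot: [-180.0, -0.1, 90.0]
wrist_force: [-1.9, -3.1, 3.7]
opening: 0.0213
[0.5646 0.2449 0.0808] [-1.88 -3.1   3.73]
[0.5646 0.2449 0.0808] [-1.44 -2.15  4.38]
[0.5646 0.2449 0.0808] [-2.47 -2.8   4.85]
[219, 219, 219, 220, 220, 219, 219, 218, 218, 219, 219, 220, 213, 172, 105, 62, 72, 123, 183, 214, 216, 190, 132, 62, 17, 11, 11, 9, 9, 11, 10, 9, 12, 14, 17, 23, 25, 29, 31, 33]
[320.6 218.9]
form [0.5944 0.2226 0.0286] 0.79
stamp [0.5595 0.2419 0.0266] 0.92
```

```bash
python3 -m pendant '[[0,[0,-0.4,0],[0,0,0]],[0,[0,-0.4,0],[0,0,0]],[0,[0,-0.4,0],[0,0,0]],[0,[0,-0.4,0],[0,0,0]]]'; python3 - <<'E'
from m import *
for i in range(3):
    o,p,q=wcam();print(np.round(o["ee_pos"],4),np.round(o["wrist_force"],2),o["opening"])
for c in ("top","side"):
    p=camera(c)
    for l in ["station","form","frame","stamp"]:
        for r in pinpoint(p,l)[:1]: print(c,l,np.round(r["position"],4),round(r["confidence"],2))
E
```

```text
time: 23.05
ee_pos: [0.5646, 0.2448, 0.0809]
tcp_rot: [180.0, -0.1, 90.0]
wrist_force: [-1.5, -0.7, 4.5]
opening: 0.0213
[0.5646 0.2448 0.0809] [-1.46 -0.75  4.51] 0.021255527126381298
[0.5646 0.2449 0.0809] [-1.53 -0.21  4.06] 0.021493024467938212
[0.5646 0.2448 0.0809] [-0.8  -0.37  4.46] 0.021276189607376837
top station [0.5934 0.2192 0.0268] 0.74
top form [0.5951 0.22   0.0307] 0.87
top frame [0.5663 0.2437 0.0295] 0.95
side station [0.5972 0.223  0.03  ] 0.87
side form [0.6007 0.2212 0.0352] 0.57
side frame [0.5628 0.2434 0.0298] 0.84
side stamp [0.562  0.2404 0.0261] 0.84
```

Side force is now near zero, the press is about 6 N, and the carrier is at the station. I'm handing the job in.

```bash
python3 -c "
from workcell import *
print(job_done())"
```

```text
the job is handed in; nothing more can be done
None
```

I slid the carrier by its post into the stamping station, then gripped the wide rectangular stamp. I pressed it upright in the printed frame and handed the job in at about 23 s with it still held there; no verdict came back.

**Last checks**
- **Carrier:** it clicked into the detent. The sideways force changed sign within about 0.5 mm there, both when I moved it by the post and when I adjusted the stamp on the form. The notch lined up with the pointer after I released the post, before the stamping.
- **Position:** the stamp face is about 1 mm from the frame centre in the wrist picture. Its direction matches to within about 1°, and it is upright to 0.1°.
- **Press:** about 6 N, with the foot about 4.6 mm in. I worked the foot depth out from the arm height; I did not see it directly. The remaining sideways force is below 1 N.
- **Grip:** the gripper opening is 21.4 mm on the 22 mm handle, so the stamp is held.

**What disagreed or failed**
- The network positions scattered by 2 to 5 mm around these values.
- One side-camera reading of the stamp face and one of the form were clearly false, and I ignored them.
- A final close-up of the pointer could not be viewed because the picture limit was reached. I relied on the forces and network positions instead.

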